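# Vice jaw below, thread spool on top

## Task

Pack the green cast-iron vice jaw and the orange spool of thread into the open plywood box, heavy below and light on top: lay the jaw flat on the floor of the box, bare metal side up, then stand the spool upright on top of the jaw.

Things in the scene. Friction and masses are not known exactly. Their poses are not given: they have to be found in the camera images.
- box_floor (a point): shallow open plywood box, 150 x 180 mm outside, walls 6 mm thick and 60 mm high over the bench, fixed to the bench. The point is the centre of its inner floor, 6 mm above the bench; its x axis runs along the 150 mm side, its y axis along the 180 mm side, z up. The inside measures 138 x 168 mm and is 54 mm deep.
- jaw_centre (a point): cast-iron vice jaw, a solid bar 50 x 130 x 32 mm, 0.55 to 0.9 kg, with green sides and a flat bare-metal top face (green along its edges) with two dark bolt holes. The point is its centre, 16 mm above its underside; x along the 50 mm, y along the 130 mm, z up to the metal top. It lies on the bench with the metal top up.
- spool_centre (a point): orange spool of waxed thread, 43 mm across and 47 mm high, about 40 g, flanges at both ends, standing upright on the bench. The point is its centre, 23.5 mm above its underside; z along the spool's axis.
Things that resemble listed ones, but are neither listed nor needed, are in the scene too. What is shaped like the part that bears spool_centre but white is not meant.

How it is judged:
By the outcome, as a careful person would: the job done as asked, in the order asked, and still so for the second after the job is handed in, with the robot touching nothing.
It also fails if it takes over 62 s, if anything falls off the work surface, if the arm or the gripper's body presses on something with over 40 N, if the wrist force passes 120 N, or if a joint passes its speed limit or range.

## Robot

A 6-joint arm with a two-finger parallel gripper is mounted at the origin on a cart in front of the work surface, level with it; the furniture and walls round the work are solid. World frame = base frame: x ahead of the robot, y to its left, z up, the work surface at z = 0. Lengths are in m, angles in degrees, forces in N, time in s.
With the tool pointing down it reaches from about 0.35 to 0.8 m from the base axis. Payload 7.3 kg.
Tool frame: the origin (TCP) lies on the centre line of the jaws, within the pads' length; the fingertips stand 22 mm ahead of it and the grasp point (between the pads) lies 3 mm ahead of it; z points along the fingers, y is the line along which they close (so a half turn about z gives the same grasp; the last joint's range is limited). The gripper opens to 85 mm and grips with 20 to 120 N. Pads are 22 mm wide; open, the fingers measure 114 mm over their backs; the gripper's body (76 mm by 85 mm) begins 54 mm behind the grasp point. The pads swing forward as they close: fully open they stand 13 mm farther back than shut.
Start: joints at [63.999, 19.595, 87.324, -0, 73.075, -8.365], TCP at [0.159, 0.5, 0.229] pointing down, gripper open.
Joint ranges: [-145.02, 145.02], [-44.19, 115.74], [2.07, 154.8], [-57.11, 237.11], [16.16, 152.29], [-177.93, 177.93]. Speed limits (degrees/s): [147.25, 147.25, 180, 180, 180, 180].

## Interface

Orientations are given as a 3x3 rotation matrix whose columns are the frame's x, y, z axes.
In Python, from workcell import status, imaging, ticket gives the robot as it stands. The module is installed in compiled form; this text tells all that it offers.
- The arm moves only by the shell command python3 -m jog 'ROWS' [FORCE]. ROWS is a JSON object of lists of equal length, an entry for each row: "twist": the turn, a rotation vector about the tool's x, y, z in degrees, a list of three; "linear": the shift along the tool's x, y, z in mm, a list of three; "fingers": the closure, from 0 (fully open) to 1 (shut). A call has 1 to 10 rows; each row is the pose to reach, as a shift and turn from the pose commanded when the call began, along the tool's axes at that moment; what a row does not reach only later rows make up. A row lasts 1/8 s, in which the tool goes at most 62.5 mm and 10.7 degrees, less where a joint would pass 70% of its speed; a pose out of reach is approached as far as the arm can. A call with a gripper value outside its range is refused whole. The fingers move at their own pace and stop on an object; FORCE is the grip in N (left out, the last holds). Time passes only in rows, so rows that repeat a pose let the fingers close. It gives the time, the measured TCP pose, the force, the opening and the grip force at its end, in the units of the state.
- status.sense(): the state, without advancing time (a new reading comes with each control period).
- imaging.snapshot(name): name is "scene" or "top" or "wrist"; returns a dict with "pixels" (384x512x3 uint8, red, green, blue), "depth" (384x512 float32, m along the optical axis (not along the pixel's ray), 0 where there is no reading), "camera_matrix" (3x3 intrinsics, pixels), "world_from_camera" (4x4, takes a point from camera to world coordinates); the wrist camera has in their place "hand_eye" (4x4, takes a point from camera to tool coordinates, whose origin is the TCP and whose axes are the flange's). Camera axes: x right, y up, looking along -z (the intrinsics and any distortion apply to the point x, -y, -z); pixel columns grow to the right and rows downward; lengths in m; the calibration is good to about 2 mm. The wrist camera is an equidistant fisheye: a pixel r from the principal point sees the ray r / f radians off the axis. A picture is of the moment at which its call begins: read the wrist's pose just before it.
- ticket.job_done(): hands the job in; it is judged then, once.
The state is a dict: "time_s": time; "q": joint angles; "qvel": joint speeds; "tau": joint torques, N m; "tcp_pos": TCP position; "ee_rot": TCP orientation; "force": force on the tool from outside, world axes, zero at the start; "torque": the same for the moment, N m; "width": finger opening in m; "gripper_force": force on a finger pad.
Only numpy, scipy, OpenCV 4.12 (cv2) and the standard library are available. Lean on these libraries where they do the work, as an engineer would, in place of code of your own. Each camera call takes 0.05 s, during which the arm holds its last target. There are 200 camera calls.

## Working session

There is one attempt and no reset: what is moved stays moved. The work goes in short steps, Python scripts to look and compute and a shell command to move; the robot and the scene stay as the last step left them, time stands still between calls to the robot, and variables do not carry over. Pictures are saved under pics/ and viewed, at most 10 in all, crops included, and the job is handed in when it is done.

```bash
mkdir -p pics
cat > h.py <<'E'
import numpy as np,cv2,json
from workcell import status,imaging,ticket
def save(n,p): cv2.imwrite('pics/'+p,cv2.cvtColor(n,cv2.COLOR_RGB2BGR))
def snap(n):
    s=imaging.snapshot(n); return s
def cloud(s):
    K=s['camera_matrix'];d=s['depth'];v,u=np.mgrid[:d.shape[0],:d.shape[1]]
    P=np.stack([(u-K[0,2])/K[0,0]*d,-(v-K[1,2])/K[1,1]*d,-d],-1)
    T=s['world_from_camera'];return P@T[:3,:3].T+T[:3,3]
E
python3 - <<'E'
from h import *
a=snap('scene');b=snap('top')
for n,s in(('scene',a),('top',b)):
    np.savez('%s0.npz'%n,**s)
    print(n,s.keys(),s['camera_matrix'].round(1).tolist(),s['world_from_camera'].round(3).tolist())
save(a['pixels'],'s0.png');save(b['pixels'],'t0.png')
x=status.sense();print({k:np.round(v,3).tolist() for k,v in x.items()})
E
```

```text
scene dict_keys(['pixels', 'depth', 'camera_matrix', 'world_from_camera']) [[381.6, 0.0, 254.2], [0.0, 381.6, 188.5], [0.0, 0.0, 1.0]] [[0.906, 0.177, -0.385, 0.176], [-0.424, 0.369, -0.827, -0.583], [-0.004, 0.912, 0.41, 0.411], [0.0, 0.0, 0.0, 1.0]]
top dict_keys(['pixels', 'depth', 'camera_matrix', 'world_from_camera']) [[384.3, 0.0, 252.6], [0.0, 384.3, 193.7], [0.0, 0.0, 1.0]] [[-0.024, 0.998, -0.05, 0.482], [-1.0, -0.023, 0.013, 0.125], [0.012, 0.05, 0.999, 0.915], [0.0, 0.0, 0.0, 1.0]]
{'time_s': 0.1, 'q': [63.999, 19.634, 87.371, -0.002, 73.076, -8.364], 'qvel': [-0.005, -0.029, -0.217, -0.074, 0.003, 0.032], 'tau': [0.001, -43.445, -24.65, -0.0, 0.005, -0.0], 'tcp_pos': [0.159, 0.5, 0.228], 'ee_rot': [[-0.953, 0.303, -0.001], [0.303, 0.953, -0.001], [0.0, -0.001, -1.0]], 'force': [-0.137, 0.416, -0.671], 'torque': [-0.001, 0.014, 0.013], 'gripper_force': 0.0, 'width': 0.086}
```

View pics/t0.png

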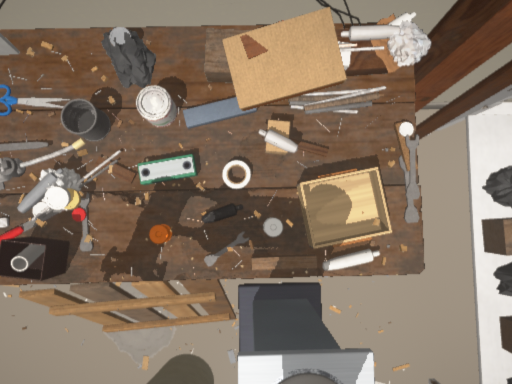

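View pics/s0.png

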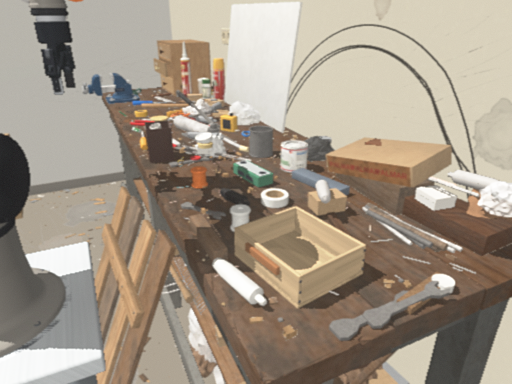

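The top view shows the jaw at (168,168), the spool at (160,234) and the box at (345,207). Possible mix-ups:
- **Jaw:** the grey-blue plank at (220,111) is not green with a metal top. The green bar at (168,168) is the only one that fits.
- **Spool:** the white spool at (272,227) is excluded by colour, and the tape ring at (237,174) and the tin at (155,104) are the wrong shape. The orange one at (160,234) fits.

I'll check the choice with one close crop and measure from it.

Run:
```python
from h import *
t=dict(np.load('top0.npz'));s=dict(np.load('scene0.npz'))
c1=cv2.resize(t['pixels'][140:260,110:290],None,fx=2.2,fy=2.2,interpolation=cv2.INTER_CUBIC)
c2=cv2.resize(t['pixels'][150:270,285:405],None,fx=2.2,fy=2.2,interpolation=cv2.INTER_CUBIC)
c3=cv2.resize(s['pixels'][140:310,180:380],None,fx=1.7,fy=1.7,interpolation=cv2.INTER_CUBIC)
H=c1.shape[0]; top=np.hstack([c1,c2]); W=top.shape[1]
im=np.zeros((H+c3.shape[0],W,3),np.uint8);im[:H]=top;im[H:,:c3.shape[1]]=c3
save(im,'crop.png');print(im.shape)
for n,I in(('top',t),('scene',s)):
    P=cloud(I);h=cv2.cvtColor(I['pixels'],cv2.COLOR_RGB2HSV)
    g=cv2.inRange(h,(60,80,40),(90,255,255));o=cv2.inRange(h,(5,170,110),(15,255,255))
    for nm,m in(('green',g),('orange',o)):
        k,l,st,ce=cv2.connectedComponentsWithStats(m)
        for i in range(1,k):
            if st[i,4]>40:
                p=P[l==i];p=p[np.isfinite(p).all(1)];print(n,nm,st[i].tolist(),ce[i].round(1),np.percentile(p,[2,50,98],axis=0).round(3).tolist())
    if n=='top':
        for (u,v) in [(168,168),(160,234),(272,227),(345,195),(345,240),(237,174),(200,210),(130,210)]: print(u,v,P[v,u].round(3))
```

```text
(553, 660, 3)
top green [138, 154, 55, 12, 110] [165.5 159.1] [[0.6, 0.251, 0.028], [0.61, 0.312, 0.031], [0.62, 0.373, 0.034]]
top green [141, 171, 55, 14, 146] [169.5 177.9] [[0.556, 0.245, 0.016], [0.567, 0.298, 0.03], [0.577, 0.366, 0.033]]
top orange [149, 224, 23, 20, 357] [159.8 233.5] [[0.419, 0.307, 0.002], [0.44, 0.324, 0.047], [0.459, 0.347, 0.051]]
168 168 [0.59  0.307 0.03 ]
160 234 [0.439 0.323 0.047]
272 227 [0.449 0.071 0.045]
345 195 [ 0.519 -0.106  0.007]
345 240 [ 0.417 -0.089  0.063]
237 174 [0.575 0.149 0.002]
200 210 [0.491 0.238 0.   ]
130 210 [ 0.495  0.404 -0.002]
scene green [246, 171, 16, 15, 73] [254.5 178.2] [[0.565, 0.245, 0.006], [0.571, 0.26, 0.025], [0.578, 0.299, 0.031]]
scene orange [193, 177, 11, 11, 57] [198.2 181.5] [[0.423, 0.31, 0.004], [0.432, 0.314, 0.019], [0.442, 0.323, 0.03]]
```

View pics/crop.png

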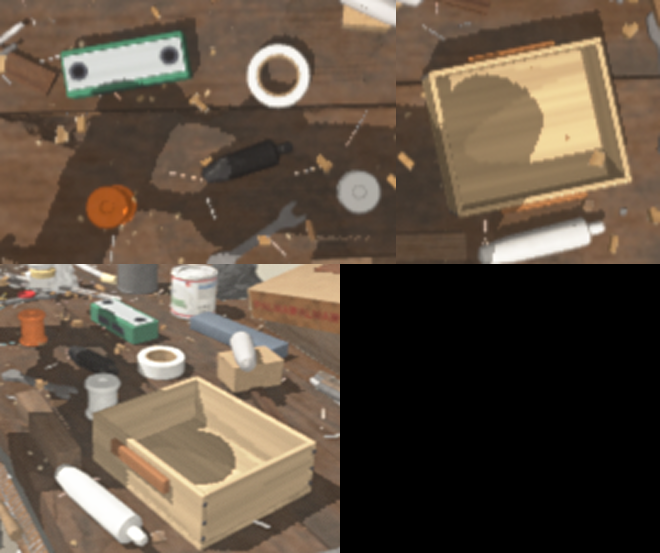

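The crop confirms the green bar with a metal top and two bolt holes, the orange spool (the white one, right, is the decoy), and an empty box with only a shadow inside. Next I'll fit rectangles.

Run:
```python
from h import *
t=dict(np.load('top0.npz'));P=cloud(t)
v,u=np.mgrid[:384,:512]
def rect(m,nm):
    p=P[m][:,:2].astype(np.float32); r=cv2.minAreaRect(p*1000); print(nm,len(p),np.round(r[0],1),np.round(r[1],1),r[2]);return r
z=P[...,2]
jm=(z>.022)&(z<.045)&(u>132)&(u<202)&(v>146)&(v<190);rect(jm,'jaw'); print('bench z',np.median(z[195:205,170:220]),'jaw z',np.median(z[jm]))
bm=(z>.05)&(z<.075)&(u>290)&(u<400)&(v>160)&(v<255);rect(bm,'box')
fm=(z>-.005)&(z<.015)&(u>318)&(u<375)&(v>185)&(v<232);rect(fm,'floor');print(np.median(z[fm]),np.median(z[bm]))
k,l,st,ce=cv2.connectedComponentsWithStats(bm.astype(np.uint8));print(st.tolist())
sm=(z>.04)&(z<.06)&(u>140)&(u<180)&(v>215)&(v<250);c=cv2.minEnclosingCircle(P[sm][:,:2].astype(np.float32)*1000);print('spool',c,P[sm].mean(0))
# neighbours: heights around jaw and spool
def far(x0,x1,y0,y1):
    m=(P[...,0]>x0)&(P[...,0]<x1)&(P[...,1]>y0)&(P[...,1]<y1); 
    H=np.zeros((int((x1-x0)*50)+1,int((y1-y0)*50)+1)); 
    for p in P[m]: 
        i,j=int((p[0]-x0)*50),int((p[1]-y0)*50);H[i,j]=max(H[i,j],p[2]*1000)
    print(H.astype(int))
far(.36,.8,-.2,.46)
```

```text
jaw 1227 [588.8 311.1] [ 50.3 130.4] 8.562270164489746
bench z 0.00010616639014632279 jaw z 0.03211671713190334
box 1157 [489.9 -92.5] [164.  180.5] 10.246804237365723
floor 2543 [ 486.8 -108.7] [131.8 106.7] 88.67726135253906
0.007397571246529289 0.060153533031301554
[[0, 0, 512, 384, 195451], [299, 167, 93, 81, 1157]]
spool ((440.2565612792969, 327.0550537109375), 21.364328384399414) [0.44032658 0.32659526 0.04727241]
[[ 10  22  33  34  33  32  32  27  32  33  32  32  33  33  33  32  29   5
    3   4  11  11   4   4   5   4   4   4   5   4   5   4   6   0]
 [  5  24  32  30  28   5   5   6  27  32  31  29  28  24  31  28   4   5
   14  10  12  10   3   4   5   4   3   4   3   3   3   8   8   0]
 [  4  10  55  55  63  64  64  64  64  63   4   4   3   3   4   9   9  10
   14   8   4   4   3   4   3   5  45   3   4   4   4   3   5   0]
 [ 62  63  65  63  63  60  11  10  10  63   3   3  50  52  50   4  10  10
    5   4   4   7   4   6   4  50  51  50   3   4   3   2   3   0]
 [ 66  19  11  11  11  10  11  10  10  63   5  10  51  52  50   4   4   5
    4   3   4   4   5   4   4  50  50 
[... 1867 characters left out ...]
  27  28  29  29  30  29  31 135 133 132 129 127 124 122 119 116 112
   26  25  26  25  26  24  79  76  76  77  79   2   2   3  87   0]
 [ 30  31  31  30  30 144 145 144 141 138 136 133 130 126 124 121 120 115
   26  25  24   3   3   4  78  80  79  78  76   2   3  16  16   0]
 [ 26  27  26  24  17 143 148 147 143 142 138 135 131 129 127 124 121 119
    4   3   3   3   3   4   3  78  79  78   0   4   2  13  17   0]
 [ 92   4   5   3   3   2 150 148 145 143 140 138 134 132 130 128 125 121
   73  73  71   4   3   4   4   4   3  40  42  18  19   4   3   0]
 [  0   0   0   0   0   0   0   0   0   0   0   0   0   0   0   0   0   0
    0   0   0   0   0   0   0   0   0   0   0   0   0   0   0   0]]
```

```bash
cat >> h.py <<'E'
def plan(pos,yaw,tilt=None):
    """tool-frame shift (mm) and turn (deg) to a tool-down pose with tool y at yaw (deg, mod 180)"""
    s=status.sense();R=np.array(s['ee_rot']);p=np.array(s['tcp_pos'])
    from scipy.spatial.transform import Rotation as Ro
    best=None
    for a in(yaw,yaw+180):
        a=np.radians(a);y=np.array([np.cos(a),np.sin(a),0]);z=np.array([0,0,-1.]);T=np.stack([np.cross(y,z),y,z],1)
        w=Ro.from_matrix(R.T@T).as_rotvec(degrees=True)
        if best is None or np.linalg.norm(w)<np.linalg.norm(best): best=w
    print('lin',(R.T@(np.array(pos)-p)*1000).round(1),'twist',best.round(1),'t',s['time_s'],'q',np.round(s['q'],0),'F',np.round(s['force'],1),'w',s['width'],s['gripper_force'],'tcp',p.round(4))
E
python3 - <<'E'
from h import *
plan([.5888,.3111,.12],8.6)
t=dict(np.load('top0.npz'));P=cloud(t);v,u=np.mgrid[:384,:512];z=P[...,2]
a=np.radians(10.2);R=np.array([[np.cos(a),np.sin(a)],[-np.sin(a),np.cos(a)]])
B=(P[...,:2]*1000-[489.9,-92.5])@R.T
w=(u>285)&(u<405)&(v>155)&(v<260)
m=w&(z>.056)&(z<.068);q=B[m]
for ax in(0,1):
    sel=q[np.abs(q[:,1-ax])<60][:,ax];print('rim',ax,[np.percentile(s,[3,50,97]).round(1) for s in(sel[sel<0],sel[sel>0])])
m=w&(z<.012)&(z>.002)&(abs(B[...,0])<75)&(abs(B[...,1])<90);print('floor',np.percentile(B[m],[1,99],axis=0).round(1))
E
```

```text
lin [-467.   -49.6  108.4] twist [-0.1  0.  63.8] t 0.1 q [64. 20. 87. -0. 73. -8.] F [-0.1  0.4 -0.7] w 0.08556243644782004 0.0 tcp [0.1589 0.5    0.2284]
rim 0 [array([-74.8, -71.6, -68.8]), array([69. , 72. , 75.3])]
rim 1 [array([-89.7, -86.1, -83.7]), array([84. , 87.2, 89.9])]
floor [[-68.2 -84. ]
 [ 68.   75.3]]
```

```bash
python3 -m jog '{"twist":[[0,0,10],[0,0,20],[0,0,30],[0,0,40],[0,0,48],[0,0,56],[0,0,63.8],[0,0,63.8],[0,0,63.8],[0,0,63.8]],"linear":[[-50,-5,0],[-110,-12,0],[-170,-18,20],[-230,-24,40],[-290,-31,60],[-350,-37,80],[-410,-44,95],[-450,-48,108],[-467,-50,108],[-467,-50,108]],"fingers":[0,0,0,0,0,0,0,0,0,0]}'
python3 - <<'E'
from h import *
plan([.5888,.3111,.12],8.6)
plan([.5888,.3111,.032],8.6)
s=imaging.snapshot('wrist');save(s['pixels'],'w0.png');print(s['hand_eye'].round(4).tolist(),s['camera_matrix'].round(1).tolist())
np.savez('wrist0.npz',**s)
E
```

```text
time_s: 1.35
tcp_pos: [0.5892, 0.3109, 0.1208]
ee_rot: [[-0.148, 0.989, -0.001], [0.989, 0.148, 0.0], [0.0, -0.001, -1.0]]
force: [0.1, 0.2, 0.1]
width: 0.0858
gripper_force: 0.0
lin [ 0.3 -0.3  0.8] twist [-0.  -0.  -0.1] t 1.35 q [21. 40. 71.  0. 70. 13.] F [0.1 0.2 0.1] w 0.08578517211038937 0.0 tcp [0.5892 0.3109 0.1208]
lin [ 0.2 -0.3 88.8] twist [-0.  -0.  -0.1] t 1.35 q [21. 40. 71.  0. 70. 13.] F [0.1 0.2 0.1] w 0.08578517211038937 0.0 tcp [0.5892 0.3109 0.1208]
[[-0.0006, 0.9535, 0.3013, 0.0762], [1.0, 0.0008, -0.0004, 0.0002], [-0.0006, 0.3013, -0.9535, -0.1457], [0.0, 0.0, 0.0, 1.0]] [[297.3, 0.0, 253.3], [0.0, 297.3, 192.1], [0.0, 0.0, 1.0]]
```

View pics/w0.png

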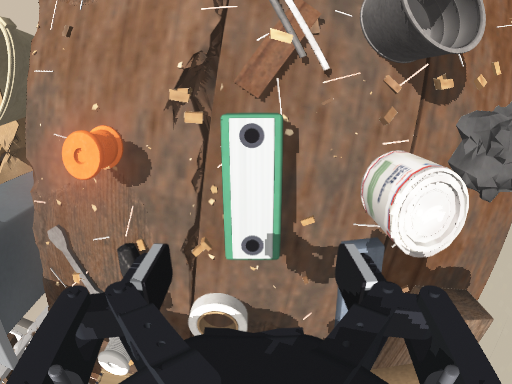

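The jaw (252,187) is upright between the pads, with tips at (150,250) and (355,250). I'll check its centre by casting wrist rays onto z=32 mm.

```bash
cat >> h.py <<'E'
def wrist_rays(s,st,uv,zp):
    K=s['camera_matrix'];uv=np.atleast_2d(uv).astype(float)
    d=np.stack([(uv[:,0]-K[0,2])/K[0,0],(uv[:,1]-K[1,2])/K[1,1]],1);th=np.linalg.norm(d,axis=1)
    xy=d/np.maximum(th,1e-9)[:,None]*np.sin(th)[:,None];D=np.stack([xy[:,0],-xy[:,1],-np.cos(th)],1)
    R=np.array(st['ee_rot']);H=s['hand_eye'];C=R@H[:3,3]+st['tcp_pos'];W=D@H[:3,:3].T@R.T
    return C+W*((zp-C[2])/W[:,2])[:,None]
E
python3 - <<'E'
from h import *
s=dict(np.load('wrist0.npz'));st=status.sense()
h=cv2.cvtColor(s['pixels'],cv2.COLOR_RGB2HSV)
g=cv2.inRange(h,(60,80,40),(90,255,255));k,l,S,c=cv2.connectedComponentsWithStats(g[:, :340]);i=1+S[1:,4].argmax();print(S[i])
ys,xs=np.nonzero(l==i);p=wrist_rays(s,st,np.stack([xs,ys],1),.032)
r=cv2.minAreaRect(p[:,:2].astype(np.float32)*1000);print(r)
E
```

```text
[ 221  113   62  146 2350]
((586.84375, 314.486083984375), (48.93769073486328, 127.85387420654297), 8.849113464355469)
```

```bash
python3 -m jog '{"twist":[[0,0,0],[0,0,0],[0,0,0],[0,0,0],[0,0,0],[0,0,0],[0,0,0],[0,0,0],[0,0,0],[0,0,0]],"linear":[[2,-1,30],[2,-1,60],[2,-1,80],[2,-1,89],[2,-1,89],[2,-1,89],[2,-1,89],[2,-1,89],[2,-1,89],[2,-1,89]],"fingers":[0,0,0,0,0,0.3,0.6,1,1,1]}' 80; python3 -m jog '{"twist":[[0,0,0],[0,0,0],[0,0,0],[0,0,0]],"linear":[[0,0,0],[0,0,0],[0,0,0],[0,0,0]],"fingers":[1,1,1,1]}'
```

```text
time_s: 2.65
tcp_pos: [0.5877, 0.313, 0.032]
ee_rot: [[-0.149, 0.989, 0.0], [0.989, 0.149, 0.0], [0.0, 0.0, -1.0]]
force: [0.0, 0.9, 0.9]
width: 0.0001
gripper_force: 0.0
time_s: 3.15
tcp_pos: [0.5877, 0.3131, 0.032]
ee_rot: [[-0.149, 0.989, 0.0], [0.989, 0.149, 0.0], [0.0, 0.0, -1.0]]
force: [0.8, -0.7, -0.6]
width: 0.0
gripper_force: 0.0
```

The fingers shut fully with nothing between them, so I'll look.

Run:
```python
from h import *
s=imaging.snapshot('wrist');a=imaging.snapshot('scene');np.savez('wrist1.npz',**s)
c=cv2.resize(a['pixels'][110:230,170:330],(400,300),interpolation=cv2.INTER_CUBIC)
w=cv2.resize(s['pixels'],(400,300));save(np.hstack([w,c]),'w1.png')
```

```text
(no output)
```

View pics/w1.png

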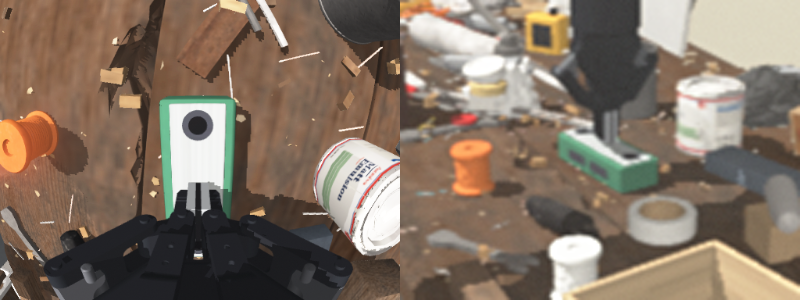

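The fingers are shut on top of the jaw, with tips near (198,190) in the left half. I'll measure from the depth image where the tips are.

Run:
```python
from h import *
s=dict(np.load('wrist1.npz'));K=s['camera_matrix'];d=s['depth'];H=s['hand_eye'];st=status.sense()
def tool(s):
    d=s['depth'];v,u=np.mgrid[:384,:512];x=(u-K[0,2])/K[0,0];y=(v-K[1,2])/K[1,1];th=np.hypot(x,y);f=np.tan(th)/np.maximum(th,1e-9)
    P=np.stack([x*f*d,-y*f*d,-d],-1);return P@H[:3,:3].T+H[:3,3]
T=tool(s)
for v in range(215,330,8): print(v,[(T[v,u]*1000).round(0).astype(int).tolist() for u in(240,247,254,261)])
T0=tool(dict(np.load('wrist0.npz')))
print('open')
for v in range(235,300,8): print(v,[(T0[v,u]*1000).round(0).astype(int).tolist() for u in(140,150,160,350,360)])
```

```text
215 [[18, -7, -1], [18, -3, -1], [18, 1, -1], [18, 4, -1]]
223 [[13, -7, 0], [13, -3, 0], [13, 1, -1], [13, 4, 0]]
231 [[9, -7, -1], [9, -3, -2], [8, 1, -1], [8, 4, -1]]
239 [[3, -7, 0], [10, -3, -14], [10, 1, -13], [11, 4, -15]]
247 [[11, -6, -23], [10, -3, -22], [10, 1, -22], [10, 4, -22]]
255 [[10, -6, -29], [10, -3, -30], [10, 1, -29], [10, 4, -30]]
263 [[10, -5, -36], [10, -2, -37], [10, 0, -37], [10, 3, -37]]
271 [[11, -5, -45], [8, -2, -40], [9, 0, -41], [9, 3, -41]]
279 [[11, -5, -50], [10, -2, -49], [4, 0, -40], [11, 3, -50]]
287 [[12, -5, -56], [9, -2, -52], [0, 0, -40], [11, 3, -56]]
295 [[11, -5, -61], [4, -2, -51], [-4, 0, -40], [10, 3, -59]]
303 [[16, -4, -71], [1, -2, -52], [-9, 0, -40], [1, 3, -52]]
311 [[15, -4, -74], [-5, -2, -51], [-48, 1, 0], [-4, 3, -52]]
319 [[11, -4, -73], [-8, -2, -52], [-53, 1, -2], [-8, 3, -52]]
327 [[8, -4, -74], [-10, -2, -55], [-61, 1, -1], [-8, 3, -57]]
open
235 [[-55, -118, 120], [-54, -107, 121], [-55, -96, 122], [-54, 100, 121], [-55, 111, 121]]
243 [[-61, -117, 115], [-63, -108, 119], [11, -45, -21], [9, 48, -19], [-58, 108, 109]]
251 [[-74, -121, 120], [10, -48, -28], [10, -44, -27], [10, 45, -28], [-61, 104, 98]]
259 [[7, -53, -30], [10, -46, -35], [8, -42, -32], [10, 43, -35], [10, 48, -36]]
267 [[10, -48, -43], [10, -44, -43], [5, -42, -34], [7, 43, -37], [11, 45, -43]]
275 [[10, -46, -49], [9, -42, -47], [1, -43, -34], [4, 43, -40], [11, 43, -49]]
283 [[10, -44, -54], [6, -43, -48], [-3, -43, -36], [1, 43, -42], [9, 43, -52]]
291 [[7, -45, -55], [4, -42, -51], [-5, -43, -39], [-2, 43, -43], [6, 43, -54]]
299 [[11, -40, -66], [0, -43, -51], [-8, -42, -41], [-5, 43, -45], [2, 43, -54]]
```

Seen by the wrist camera, the tips are about 8 mm behind the reported TCP when shut and about 18 mm behind when open, so the stated 22 mm ahead doesn't hold. I'll open and go 32 mm deeper, to TCP z≈0, which puts the tips about 10 mm above the bench.

```bash
python3 - <<'E'
from h import *
for n in('wrist0','wrist1'):
    s=dict(np.load(n+'.npz'));K=s['camera_matrix'];d=s['depth'];H=s['hand_eye']
    v,u=np.mgrid[:384,:512];x=(u-K[0,2])/K[0,0];y=(v-K[1,2])/K[1,1];th=np.hypot(x,y);f=np.tan(th)/np.maximum(th,1e-9)
    T=(np.stack([x*f*d,-y*f*d,-d],-1)@H[:3,:3].T+H[:3,3])*1000
    m=(abs(T[...,0]-10)<2.5)&(abs(T[...,1])<60)&(T[...,2]<-3)&(T[...,2]>-60)&(v>230);print(n,np.sort(T[m][:,2])[-25:].round(1))
E
python3 -m jog '{"twist":[[0,0,0],[0,0,0],[0,0,0],[0,0,0],[0,0,0],[0,0,0]],"linear":[[0,0,0],[0,0,0],[0,0,0],[0,0,0],[0,0,0],[0,0,0]],"fingers":[0,0,0,0,0,0]}'
```

```text
wrist0 [-19.7 -19.7 -19.6 -19.6 -19.5 -19.5 -19.5 -19.5 -19.5 -19.4 -19.3 -19.3
 -19.  -19.  -18.9 -18.9 -18.8 -18.8 -18.8 -18.7 -18.7 -18.5 -18.4 -18.3
 -17.8]
wrist1 [-7.5 -7.4 -7.4 -7.4 -7.2 -7.2 -7.2 -7.1 -7.1 -7.1 -7.1 -7.  -6.9 -6.9
 -6.9 -6.9 -6.7 -6.7 -6.6 -6.5 -6.3 -6.3 -6.1 -6.  -5.4]
time_s: 4.0
tcp_pos: [0.5877, 0.3131, 0.032]
ee_rot: [[-0.149, 0.989, 0.0], [0.989, 0.149, 0.0], [0.0, 0.0, -1.0]]
force: [0.2, 0.1, -0.1]
width: 0.0853
gripper_force: 0.0
```

```bash
python3 -m jog '{"twist":[[0,0,0],[0,0,0],[0,0,0],[0,0,0],[0,0,0],[0,0,0],[0,0,0],[0,0,0],[0,0,0],[0,0,0]],"linear":[[0,0,12],[0,0,22],[0,0,30],[0,0,33],[0,0,33],[0,0,33],[0,0,33],[0,0,33],[0,0,33],[0,0,33]],"fingers":[0,0,0,0,0.2,0.4,0.6,1,1,1]}' 80
```

```text
time_s: 5.25
tcp_pos: [0.5879, 0.3132, -0.0002]
ee_rot: [[-0.149, 0.989, 0.001], [0.989, 0.149, 0.0], [0.0, 0.001, -1.0]]
force: [-1.6, -0.6, 6.3]
width: 0.0488
gripper_force: 85.4
```

```bash
python3 -m jog '{"twist":[[0,0,0],[0,0,0],[0,0,0],[0,0,0],[0,0,0],[0,0,0],[0,0,0],[0,0,0]],"linear":[[0,0,-4],[0,0,-15],[0,0,-35],[0,0,-65],[0,0,-95],[0,0,-120],[0,0,-130],[0,0,-130]],"fingers":[1,1,1,1,1,1,1,1]}'
python3 - <<'E'
from h import *
plan([.490,-.0922,.13],10.2)
s=imaging.snapshot('wrist');np.savez('wrist2.npz',**s);st=status.sense()
h=cv2.cvtColor(s['pixels'],cv2.COLOR_RGB2HSV)
g=cv2.inRange(h,(60,80,40),(90,255,255));k,l,S,c=cv2.connectedComponentsWithStats(g[:, :340]);i=1+S[1:,4].argmax();print(S[i])
ys,xs=np.nonzero(l==i);p=wrist_rays(s,st,np.stack([xs,ys],1),st['tcp_pos'][2]+.032)
q=(p-st['tcp_pos'])@np.array(st['ee_rot'])
print(cv2.minAreaRect(q[:,:2].astype(np.float32)*1000))
E
```

```text
time_s: 6.25
tcp_pos: [0.5879, 0.3132, 0.1299]
ee_rot: [[-0.149, 0.989, 0.001], [0.989, 0.149, 0.001], [0.0, 0.002, -1.0]]
force: [-0.8, -0.2, -6.9]
width: 0.0487
gripper_force: 84.6
lin [-386.3 -157.2   -0.5] twist [ 0.1 -0.  -1.6] t 6.25 q [21. 39. 70.  0. 70. 13.] F [-0.8 -0.2 -6.9] w 0.04871932914288238 84.57723498344421 tcp [0.5879 0.3132 0.1299]
[ 192  128  123  200 6501]
((16.73595428466797, 0.09230422973632812), (48.46057891845703, 98.70903015136719), 89.88923645019531)
```

```bash
python3 -m jog '{"twist":[[0,0,0],[0,0,-1],[0,0,-1.6],[0,0,-1.6],[0,0,-1.6],[0,0,-1.6],[0,0,-1.6],[0,0,-1.6],[0,0,-1.6],[0,0,-1.6]],"linear":[[-18,-7,0],[-55,-22,0],[-105,-43,0],[-160,-65,0],[-215,-87,0],[-270,-110,0],[-320,-130,0],[-358,-145,0],[-380,-154,0],[-387,-157,0]],"fingers":[1,1,1,1,1,1,1,1,1,1]}' && python3 -m jog '{"twist":[[0,0,0],[0,0,0]],"linear":[[0,0,0],[0,0,0]],"fingers":[1,1]}'
python3 - <<'E'
from h import *
plan([.490,-.0922,.007],10.2)
s=imaging.snapshot('wrist');a=imaging.snapshot('top');w=cv2.resize(s['pixels'],(400,300))
save(np.hstack([w,cv2.resize(a['pixels'][140:275,270:450],(400,300))]),'w3.png')
E
```

```text
time_s: 7.55
tcp_pos: [0.4892, -0.0941, 0.1281]
ee_rot: [[-0.174, 0.985, -0.002], [0.985, 0.174, 0.001], [0.001, -0.002, -1.0]]
force: [0.5, -0.2, -5.0]
width: 0.049
gripper_force: 84.4
time_s: 7.8
tcp_pos: [0.4901, -0.0921, 0.1287]
ee_rot: [[-0.177, 0.984, -0.0], [0.984, 0.177, 0.001], [0.001, -0.0, -1.0]]
force: [-0.0, 0.2, -5.5]
width: 0.0485
gripper_force: 84.4
lin [-2.000e-01 -1.000e-01  1.217e+02] twist [-0. -0.  0.] t 7.8 q [-19.  23. 100.   0.  57. -30.] F [-0.   0.2 -5.5] w 0.048505493785368274 84.42174911499023 tcp [ 0.4901 -0.0921  0.1287]
```

View pics/w3.png

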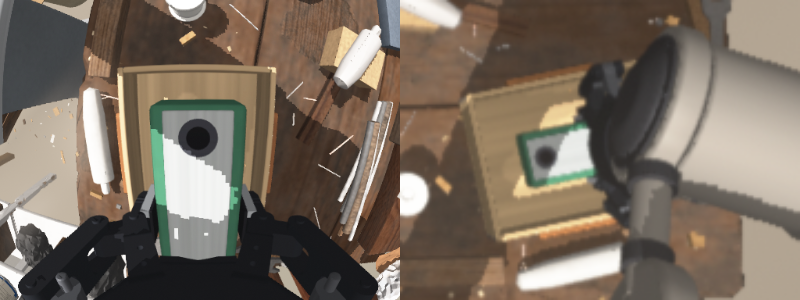

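The jaw sits inside the box outline with clearance on every side (wrist view, box from (118,70) to (275,70)). Lowering.

```bash
python3 -m jog '{"twist":[[0,0,0],[0,0,0],[0,0,0],[0,0,0],[0,0,0],[0,0,0],[0,0,0],[0,0,0]],"linear":[[0,0,15],[0,0,40],[0,0,65],[0,0,88],[0,0,105],[0,0,113],[0,0,117],[0,0,119]],"fingers":[1,1,1,1,1,1,1,1]}' && python3 -m jog '{"twist":[[0,0,0],[0,0,0],[0,0,0],[0,0,0]],"linear":[[0,0,1],[0,0,2],[0,0,3],[0,0,3]],"fingers":[1,1,1,1]}'
```

```text
time_s: 8.9
tcp_pos: [0.4905, -0.093, 0.0103]
ee_rot: [[-0.177, 0.984, 0.001], [0.984, 0.177, -0.0], [-0.0, 0.001, -1.0]]
force: [-0.4, 0.2, -4.8]
width: 0.0488
gripper_force: 84.3
time_s: 9.4
tcp_pos: [0.49, -0.093, 0.007]
ee_rot: [[-0.176, 0.984, 0.0], [0.984, 0.176, 0.0], [0.0, 0.0, -1.0]]
force: [-0.1, 0.3, -4.6]
width: 0.049
gripper_force: 84.3
```

```bash
python3 -m jog '{"twist":[[0,0,0],[0,0,0],[0,0,0],[0,0,0]],"linear":[[0,0,0.5],[0,0,1],[0,0,1.5],[0,0,1.5]],"fingers":[1,1,1,1]}' && python3 -m jog '{"twist":[[0,0,0],[0,0,0],[0,0,0],[0,0,0],[0,0,0],[0,0,0]],"linear":[[0,0,0],[0,0,0],[0,0,0],[0,0,0],[0,0,0],[0,0,0]],"fingers":[0.5,0.4,0.3,0.3,0.3,0.3]}'
```

```text
time_s: 9.9
tcp_pos: [0.4901, -0.093, 0.0058]
ee_rot: [[-0.177, 0.984, 0.0], [0.984, 0.177, -0.0], [-0.0, 0.0, -1.0]]
force: [-2.0, 1.1, -1.0]
width: 0.0488
gripper_force: 85.1
time_s: 10.65
tcp_pos: [0.4901, -0.093, 0.0055]
ee_rot: [[-0.176, 0.984, 0.0], [0.984, 0.176, 0.0], [0.0, 0.0, -1.0]]
force: [-0.2, -0.6, 0.1]
width: 0.0598
gripper_force: 0.0
```

```bash
python3 -m jog '{"twist":[[0,0,0],[0,0,0],[0,0,0],[0,0,0],[0,0,0],[0,0,0]],"linear":[[0,0,-10],[0,0,-30],[0,0,-70],[0,0,-120],[0,0,-150],[0,0,-150]],"fingers":[0.3,0.3,0.2,0,0,0]}'
python3 - <<'E'
from h import *
plan([.4403,.3266,.14],10.2)
E
```

```text
time_s: 11.4
tcp_pos: [0.4914, -0.0934, 0.1585]
ee_rot: [[-0.177, 0.984, 0.006], [0.984, 0.177, -0.002], [-0.003, 0.005, -1.0]]
force: [0.5, 0.4, 0.4]
width: 0.0858
gripper_force: 0.0
lin [422.5  23.8  17.3] twist [ 0.3  0.2 -0. ] t 11.4 q [-20.  21.  98.   0.  61. -30.] F [0.5 0.4 0.4] w 0.08578575281422757 0.0 tcp [ 0.4914 -0.0934  0.1585]
```

```bash
python3 -m jog '{"twist":[[0,0,0],[0,0,0],[0,0,0],[0,0,0],[0,0,0],[0,0,0],[0,0,0],[0,0,0],[0,0,0],[0,0,0]],"linear":[[40,2,0],[95,5,0],[155,9,0],[215,12,5],[275,16,10],[335,19,16],[385,22,16],[412,23,16],[422,24,16],[422,24,16]],"fingers":[0,0,0,0,0,0,0,0,0,0]}'
python3 - <<'E'
from h import *
st=status.sense();s=imaging.snapshot('wrist');a=imaging.snapshot('top')
h=cv2.cvtColor(s['pixels'],cv2.COLOR_RGB2HSV)
o=cv2.inRange(h,(5,150,90),(16,255,255));k,l,S,c=cv2.connectedComponentsWithStats(o);i=1+S[1:,4].argmax();print(S[i],c[i])
K=s['camera_matrix'];d=s['depth'];v,u=np.mgrid[:384,:512];x=(u-K[0,2])/K[0,0];y=(v-K[1,2])/K[1,1];th=np.hypot(x,y);f=np.tan(th)/np.maximum(th,1e-9)
H=s['hand_eye'];T=np.stack([x*f*d,-y*f*d,-d],-1)@H[:3,:3].T+H[:3,3];W=T@np.array(st['ee_rot']).T+st['tcp_pos']
m=(l==i)&(W[...,2]>.042);print(m.sum(),cv2.minEnclosingCircle(W[m][:,:2].astype(np.float32)*1000),W[m][:,2].mean())
plan([.4403,.3266,.035],10.2)
P=cloud(a);z=P[...,2];jm=(z>.030)&(z<.046)&(abs(P[...,0]-.49)<.06)&(abs(P[...,1]+.0925)<.075)
print('jaw',jm.sum(),cv2.minAreaRect(P[jm][:,:2].astype(np.float32)*1000),np.median(z[jm]))
save(np.hstack([cv2.resize(s['pixels'],(400,300)),cv2.resize(a['pixels'][140:275,270:450],(400,300))]),'w4.png')
E
```

```text
time_s: 12.65
tcp_pos: [0.4389, 0.3262, 0.1389]
ee_rot: [[-0.177, 0.984, -0.001], [0.984, 0.177, -0.001], [-0.001, -0.001, -1.0]]
force: [0.3, -0.7, -0.0]
width: 0.0851
gripper_force: 0.0
[251 161  29  53 202] [268.98019802 177.48514851]
115 ((437.56744384765625, 355.88934326171875), 46.966827392578125) 0.05273476131014524
lin [  1.    1.3 104.2] twist [-0.   0.  -0.1] t 12.75 q [29. 27. 91. -0. 62. 18.] F [1.  0.4 0.2] w 0.08593238359986931 0.0 tcp [0.4393 0.3254 0.1392]
jaw 1239 ((490.0821228027344, -92.77777099609375), (149.40711975097656, 117.02674102783203), 89.64948272705078) 0.03879298064360559
```

View pics/w4.png

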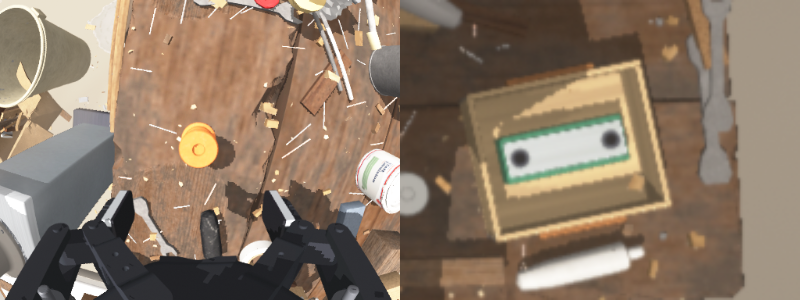

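The jaw lies flat in the box with the metal side up (right half, centre (565,148)). The spool at (199,150) looks centred between the fingers. I'll refine its centre by depth, then descend.

Run:
```python
from h import *
st=status.sense();s=imaging.snapshot('wrist')
K=s['camera_matrix'];d=s['depth'];v,u=np.mgrid[:384,:512];x=(u-K[0,2])/K[0,0];y=(v-K[1,2])/K[1,1];th=np.hypot(x,y);f=np.tan(th)/np.maximum(th,1e-9)
H=s['hand_eye'];T=np.stack([x*f*d,-y*f*d,-d],-1)@H[:3,:3].T+H[:3,3];W=T@np.array(st['ee_rot']).T+st['tcp_pos']
m=(W[...,2]>.042)&(W[...,2]<.055)&(abs(u-255)<45)&(abs(v-192)<45);c=cv2.minEnclosingCircle(W[m][:,:2].astype(np.float32)*1000);print(m.sum(),c,np.median(W[m][:,2]))
a=imaging.snapshot('top');P=cloud(a);z=P[...,2]
g=cv2.inRange(cv2.cvtColor(a['pixels'],cv2.COLOR_RGB2HSV),(60,80,40),(90,255,255))
jm=(g>0)&(abs(P[...,0]-.49)<.06)&(abs(P[...,1]+.0925)<.08)&(z>.034)
print('jaw',jm.sum(),cv2.minAreaRect(P[jm][:,:2].astype(np.float32)*1000))
p=[c[0][0]/1000,c[0][1]/1000,.035];plan(p,10.2)
```

```text
1976 ((439.2685852050781, 327.8017883300781), 21.60558319091797) 0.04771897768068946
jaw 174 ((490.7806091308594, -93.04158782958984), (46.1380729675293, 126.68518829345703), 10.00434398651123)
lin [  2.4   0.2 104.5] twist [-0.   0.  -0.1] t 12.85 q [28. 27. 91. -0. 62. 18.] F [0.1 0.2 0. ] w 0.08555633494065537 0.0 tcp [0.4395 0.3255 0.1395]
```

```bash
python3 -m jog '{"twist":[[0,0,0],[0,0,0],[0,0,0],[0,0,0],[0,0,0],[0,0,0],[0,0,0],[0,0,0],[0,0,0],[0,0,0]],"linear":[[2,0,30],[2,0,60],[2,0,85],[2,0,100],[2,0,106],[2,0,106],[2,0,106],[2,0,106],[2,0,106],[2,0,106]],"fingers":[0,0,0,0,0,0,0.1,0.2,0.3,0.4]}' 25 && python3 -m jog '{"twist":[[0,0,0],[0,0,0],[0,0,0],[0,0,0],[0,0,0],[0,0,0]],"linear":[[0,0,0],[0,0,0],[0,0,0],[0,0,0],[0,0,0],[0,0,0]],"fingers":[0.5,0.6,0.8,1,1,1]}'
```

```text
time_s: 14.1
tcp_pos: [0.4389, 0.3286, 0.0337]
ee_rot: [[-0.177, 0.984, 0.0], [0.984, 0.177, 0.0], [0.0, 0.0, -1.0]]
force: [0.1, -0.3, -0.4]
width: 0.0514
gripper_force: 0.0
time_s: 14.85
tcp_pos: [0.4389, 0.3286, 0.0338]
ee_rot: [[-0.177, 0.984, 0.0], [0.984, 0.177, 0.0], [0.0, 0.0, -1.0]]
force: [-1.6, -0.8, 5.1]
width: 0.0398
gripper_force: 25.2
```

```bash
python3 -m jog '{"twist":[[0,0,0],[0,0,0],[0,0,0],[0,0,0],[0,0,0],[0,0,0],[0,0,0]],"linear":[[0,0,-4],[0,0,-15],[0,0,-40],[0,0,-75],[0,0,-100],[0,0,-110],[0,0,-110]],"fingers":[1,1,1,1,1,1,1]}'
python3 - <<'E'
from h import *
st=status.sense();s=imaging.snapshot('wrist');a=imaging.snapshot('scene');np.savez('wrist5.npz',**s)
save(np.hstack([cv2.resize(s['pixels'][100:340,100:420],(400,300)),cv2.resize(a['pixels'][80:200,120:280],(400,300),interpolation=cv2.INTER_CUBIC)]),'w5.png')
plan([.4905,-.0928,.15],10.2)
E
```

```text
time_s: 15.72
tcp_pos: [0.4389, 0.3286, 0.1439]
ee_rot: [[-0.176, 0.984, 0.001], [0.984, 0.176, 0.001], [0.0, 0.001, -1.0]]
force: [0.1, -0.7, -1.4]
width: 0.0396
gripper_force: 25.4
lin [-423.7  -22.9   -7.2] twist [-0.1  0.  -0. ] t 15.825 q [29. 27. 91.  0. 63. 19.] F [0.2 0.3 0.3] w 0.03990197347437706 25.36373047332745 tcp [0.4383 0.3283 0.1425]
```

View pics/w5.png

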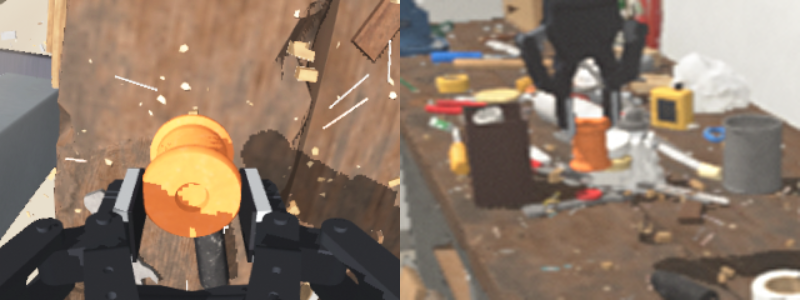

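The spool is held upright between the pads (top flange centre at about (192,195) in the left half). I'll measure its tilt and its offset in the hand.

Run:
```python
from h import *
st=status.sense();s=dict(np.load('wrist5.npz'))
K=s['camera_matrix'];d=s['depth'];v,u=np.mgrid[:384,:512];x=(u-K[0,2])/K[0,0];y=(v-K[1,2])/K[1,1];th=np.hypot(x,y);f=np.tan(th)/np.maximum(th,1e-9)
H=s['hand_eye'];T=(np.stack([x*f*d,-y*f*d,-d],-1)@H[:3,:3].T+H[:3,3])*1000
h=cv2.cvtColor(s['pixels'],cv2.COLOR_RGB2HSV)
o=cv2.inRange(h,(5,120,120),(22,255,255))>0
m=o&(abs(T[...,0])<40)&(abs(T[...,1])<26)&(T[...,2]>-40)&(T[...,2]<60)
print(m.sum(),np.percentile(T[m][:,2],[1,10,30,50,70,90]).round(1))
z0=np.percentile(T[m][:,2],40);f=m&(abs(T[...,2]-z0)<4);q=T[f]
A=np.c_[q[:,:2],np.ones(len(q))];c=np.linalg.lstsq(A,q[:,2],rcond=None)[0];print('tilt deg',np.degrees(np.arctan(c[:2])).round(1),'top z',z0,cv2.minEnclosingCircle(q[:,:2].astype(np.float32)))
```

```text
4832 [-15.1 -14.4 -13.9 -13.4 -11.5  23.9]
tilt deg [ 1. -0.] top z -13.666758013400015 ((-0.22274431586265564, 0.22907620668411255), 21.892072677612305)
```

```bash
python3 -m jog '{"twist":[[0,0,0],[0,0,0],[0,0,0],[0,0,0],[0,0,0],[0,0,0],[0,0,0],[0,0,0],[0,0,0],[0,0,0]],"linear":[[-15,-1,-5],[-50,-3,-8],[-100,-5,-8],[-160,-9,-8],[-220,-12,-8],[-280,-15,-8],[-335,-18,-8],[-385,-21,-8],[-415,-23,-8],[-424,-23,-8]],"fingers":[1,1,1,1,1,1,1,1,1,1]}' && python3 -m jog '{"twist":[[0,0,0],[0,0,0],[0,0,0]],"linear":[[0,0,0],[0,0,0],[0,0,0]],"fingers":[1,1,1]}'
python3 - <<'E'
from h import *
plan([.4905,-.0928,.0718],10.2)
E
```

```text
time_s: 17.08
tcp_pos: [0.4904, -0.095, 0.1511]
ee_rot: [[-0.174, 0.985, -0.001], [0.985, 0.174, 0.0], [0.0, -0.001, -1.0]]
force: [-0.2, -0.2, -0.2]
width: 0.0399
gripper_force: 25.4
time_s: 17.45
tcp_pos: [0.4909, -0.0918, 0.1515]
ee_rot: [[-0.178, 0.984, -0.0], [0.984, 0.178, 0.0], [0.0, 0.0, -1.0]]
force: [0.2, -0.5, -0.1]
width: 0.0396
gripper_force: 25.4
lin [-0.9 -0.6 79.7] twist [ 0.  -0.   0.1] t 17.45 q [-19.  21.  98.   0.  61. -30.] F [ 0.2 -0.5 -0.1] w 0.03961099850505225 25.36359846184496 tcp [ 0.4909 -0.0918  0.1515]
```

```bash
python3 -m jog '{"twist":[[0,0,0],[0,0,0],[0,0,0],[0,0,0],[0,0,0],[0,0,0],[0,0,0],[0,0,0]],"linear":[[-1,-0.5,15],[-1,-0.5,35],[-1,-0.5,55],[-1,-0.5,68],[-1,-0.5,74],[-1,-0.5,76],[-1,-0.5,77],[-1,-0.5,77]],"fingers":[1,1,1,1,1,1,1,1]}' && python3 -m jog '{"twist":[[0,0,0],[0,0,0],[0,0,0],[0,0,0]],"linear":[[0,0,0.5],[0,0,1],[0,0,1.5],[0,0,1.5]],"fingers":[1,1,1,1]}'
```

```text
time_s: 18.45
tcp_pos: [0.4909, -0.094, 0.0749]
ee_rot: [[-0.176, 0.984, 0.001], [0.984, 0.176, -0.0], [-0.0, 0.001, -1.0]]
force: [0.3, -0.1, 0.3]
width: 0.0399
gripper_force: 25.4
time_s: 18.95
tcp_pos: [0.4907, -0.0939, 0.073]
ee_rot: [[-0.176, 0.984, -0.0], [0.984, 0.176, 0.0], [0.0, 0.0, -1.0]]
force: [-0.1, -0.3, 0.2]
width: 0.0399
gripper_force: 25.4
```

```bash
python3 -m jog '{"twist":[[0,0,0],[0,0,0],[0,0,0],[0,0,0]],"linear":[[0,0,0.4],[0,0,0.8],[0,0,1.2],[0,0,1.2]],"fingers":[1,1,1,1]}'
```

```text
time_s: 19.45
tcp_pos: [0.4907, -0.0938, 0.0719]
ee_rot: [[-0.177, 0.984, 0.0], [0.984, 0.177, 0.0], [0.0, 0.0, -1.0]]
force: [-1.4, 0.3, 1.7]
width: 0.0398
gripper_force: 25.5
```

Contact felt, so I'll open and retreat.

```bash
python3 -m jog '{"twist":[[0,0,0],[0,0,0],[0,0,0],[0,0,0],[0,0,0],[0,0,0],[0,0,0]],"linear":[[0,0,0],[0,0,0],[0,0,0],[0,0,0],[0,0,0],[0,0,0],[0,0,0]],"fingers":[0.5,0.45,0.4,0.3,0.2,0.1,0.1]}' && python3 -m jog '{"twist":[[0,0,0],[0,0,0],[0,0,0],[0,0,0],[0,0,0],[0,0,0],[0,0,0],[0,0,0],[0,0,0],[0,0,0]],"linear":[[0,0,-8],[0,0,-25],[0,0,-55],[0,0,-90],[0,0,-120],[50,0,-120],[105,0,-120],[165,0,-120],[200,0,-120],[200,0,-120]],"fingers":[0.1,0.1,0.1,0.1,0.1,0,0,0,0,0]}'
python3 - <<'E'
from h import *
a=imaging.snapshot('scene');b=imaging.snapshot('top')
save(np.hstack([cv2.resize(a['pixels'][180:320,210:390],(400,311)),cv2.resize(b['pixels'][140:280,270:450],(400,311))]),'end.png')
P=cloud(b);z=P[...,2];m=(abs(P[...,0]-.49)<.05)&(abs(P[...,1]+.0925)<.06)&(z>.07)&(z<.1)
print(m.sum(),cv2.minEnclosingCircle(P[m][:,:2].astype(np.float32)*1000),np.median(z[m]))
E
```

```text
time_s: 20.32
tcp_pos: [0.4907, -0.0939, 0.0718]
ee_rot: [[-0.176, 0.984, 0.0], [0.984, 0.176, 0.0], [0.0, 0.0, -1.0]]
force: [0.8, -0.5, -0.5]
width: 0.0771
gripper_force: 0.0
time_s: 21.58
tcp_pos: [0.4549, 0.1049, 0.1924]
ee_rot: [[-0.18, 0.984, 0.001], [0.984, 0.18, 0.0], [0.0, 0.001, -1.0]]
force: [0.5, -0.0, 0.3]
width: 0.0852
gripper_force: 0.0
309 ((492.2336120605469, -94.69693756103516), 21.599233627319336) 0.08608759022753698
```

View pics/end.png

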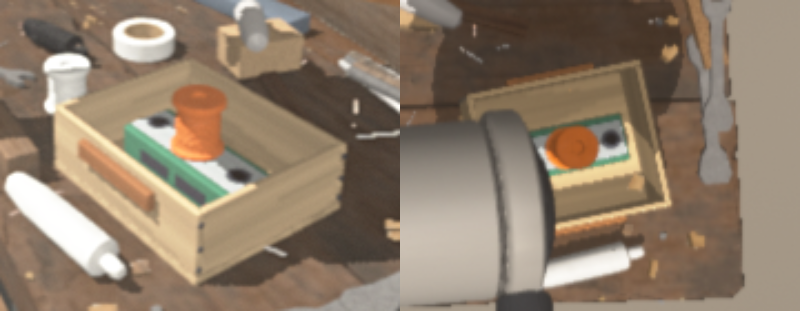

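The spool stands upright on the jaw (left half, (200,122)), with its top at 86 mm. The jaw is flat in the box with the metal side up, and the arm is clear. Handing in.

```bash
python3 -c "
from workcell import ticket;print(ticket.job_done())"
```

```text
the job is handed in; nothing more can be done
None
```

The job is handed in at about 21.6 s: the green jaw lies flat on the box floor, metal side up, the orange spool stands upright on it, and the arm is clear; no verdict was returned.

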